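# Sweep the counted bolts into the trough of the counting tray and shut its lid

## Robot

A 6-joint arm with a two-finger parallel gripper is mounted at the origin on a cart in front of the work surface, level with it; the furniture and walls round the work are solid. World frame = base frame: x ahead of the robot, y to its left, z up, the work surface at z = 0. Lengths are in m, angles in rad, forces in N, time in s.
With the tool pointing down it reaches from about 0.35 to 0.85 m from the base axis. Payload 8.1 kg.
Tool frame: the origin (TCP) lies at the very end of the fingers, on their centre line; the grasp point (between the pads) lies 19 mm behind it; z points along the fingers, y is the direction in which the jaws open and shut (so a half turn about z gives the same grasp; the last joint's range is limited). The gripper opens to 93 mm and grips with 3 to 60 N. Pads are 15 mm wide; open, the fingers measure 128 mm over their backs; the gripper's body (75 mm by 188 mm) begins 65 mm behind the grasp point.
Start: joints at [1.25, 0.13, 1.488, -0, 1.523, -0.085], TCP at [0.14, 0.583, 0.219] pointing down, gripper open.
Joint ranges: [-2.96, 2.96], [-0.89, 2.26], [0.02, 2.5], [-1.34, 4.48], [0, 2.73], [-2.66, 2.66]. Speed limits (rad/s): [2.39, 2.39, 2.79, 3.14, 3.14, 3.14].

## Interface

Orientations are given as a rotation vector (axis times angle).
In Python, from plant import robot gives the robot as it stands.
- The arm moves only by the shell command python3 -m pendant 'ROWS' [OPENING] [FORCE]. ROWS is JSON, a list of rows, each an object with "delta_pos": the shift along the tool's x, y, z in m, a list of three; "spin": the turn about the tool's z in rad. In form: [{"delta_pos": [dx, dy, dz], "spin": spin}, ...]. A call has 1 to 10 rows; each row is the pose to reach, as a shift and turn from the pose measured when the call began, along the tool's axes at that moment; what a row does not reach only later rows make up. A row lasts 1/10 s, in which the tool goes at most 50 mm and 8.59 degrees, less where a joint would pass 70% of its speed; a pose out of reach is approached as far as the arm can. A call with a gripper value outside its range is refused whole. OPENING is the closure, from -1 (fully open) to 1 (shut), set as the call begins (- or left out, the last holds). The fingers move at their own pace and stop on an object; FORCE is the grip in N (left out, the last holds). Time passes only in rows, so rows that repeat a pose let the fingers close. It gives the time, the measured TCP pose, the force and the opening at its end, in the units of the state.
- robot.read_state(): the state, without advancing time (a new reading comes with each control period).
- robot.read_camera(name): name is "scene" or "top"; returns a dict with "color" (384x512x3 uint8, blue, green, red), "camera_matrix" (3x3 intrinsics, pixels), "D" ([k1, k2, p1, p2, k3] as OpenCV has them; the pictures are not rectified), "R" (3x3) and "t" (3): a world point X has camera coordinates R X + t. Camera axes: x right, y down, z forward; pixel columns grow to the right and rows downward; lengths in m; the calibration is good to about 2 mm. A picture is of the moment at which its call begins. There is no depth.
- robot.close_job(): hands the job in, once; it reports no verdict.
Trained networks look in the newest picture that a camera, given by its name, has taken for a name from the list of things; names that differ only in an ending like _2 or _b are one class to them, and where a whole thing is asked for, a point or a joint stands for the part that bears it (a point fixed in the world has none). Each returns a list of dicts, best first, with "score" (0 to 1); they miss things now and then, are a little off and sometimes report something else, mostly with a low value. They report only what shows in the picture. A call takes as long as a camera call.
- robot.outline_of(camera, label): "mask" (384x512 bool, what is visible of it).
- robot.mark_of(camera, label): "location" ([x, y, z] in m, in the coordinates of the camera as it stood for that picture, good to about 4 mm: a listed point, or the origin of a listed thing).
The state is a dict: "t": time; "q": joint angles; "dq": joint speeds; "joint_torque": joint torques, N m; "tool_pos": TCP position; "orientation": TCP orientation; "force": force on the tool from outside, world axes, zero at the start; "wrist_torque": the same for the moment, N m; "opening": finger opening in m.
Only numpy, scipy, OpenCV 4.12 (cv2) and the standard library are available. Lean on these libraries where they do the work, as an engineer would, in place of code of your own. Each camera call takes 0.05 s, during which the arm holds its last target.

## Task

Three counted bolts lie on the pale deck of the parts counting tray. Sweep all three with your fingers across the deck and over its edge into the trough along the tray's side, without picking any of them up, then push the trough's lid over so that it lies fully shut. The rotor arm is not part of the batch and stays standing on the deck; leave the other things on the bench where they are.

Things in the scene. Friction and masses are not known exactly. Their poses are not given: they have to be found in the camera images.
- counting_tray: grey sheet-metal counting tray, 256 x 256 mm, screwed down. Origin on the bench top, z up; +y points across the pale deck to the trough, x along the trough. Deck: flat, 36 mm above the bench, y -136 to +48 mm, x -124 to +124 mm, a 14 mm high rim (4 mm thick) on three sides. Its side at y = +48 is open and drops into the trough: y +48 to +112, floor 6 mm above the bench, outer wall to +116.
- deck_edge (a point): middle of the deck's open edge, at deck height (36 mm above the bench), where the deck drops into the trough; same axes as the tray
- trough_lid (a joint): angle of the grey sheet-metal trough lid, a plate 252 x 80 mm: 0 = shut, level over the trough, top 54 mm above the bench; 1.57 upright; 2.1 fully open, leaning outwards (starts open). Hinge line along the tray's x at y = +120 mm, 52 mm above the bench. Stiff: it stays where left near upright, about 1 N moves it; below about 0.9 rad it falls shut. A bolt on the deck's edge blocks it.
- lid_edge (a point): middle of the lid's free edge (80 mm from the hinge line): 132 mm above the bench when the lid is upright, at y = +40 mm of the tray when it is shut
- bolt_1_mid (a point): an M10 hexagon-head bolt lying on the deck: 45 mm long, shank 10 to 13 mm thick, head 20 mm across and 17 mm high, 45 g. The point is its point of balance, 8 mm above the surface it lies on; own +y runs along the bolt to the head, whose end is 18 mm from the point (the thread end 26 mm). It slides rather than rolls when pushed.
- bolt_2_mid (a point): a second bolt, the same in every way as bolt_1, with its own point of balance
- bolt_3_mid (a point): a third bolt, the same in every way as bolt_1, with its own point of balance
- rotor_mid (a point): middle of the brown distributor rotor arm standing on the deck among the bolts: a hub 20 mm across and 19 mm high with a brass-topped arm to one side, 40 mm over all, 40 g; not to be swept into the trough, lifted or tipped over (a small nudge does no harm). Bolts and rotor arm stand about 55 mm apart along the tray's x, in any order, each with a free lane to the trough.
- nut_jar: clear jar with a dark screw lid, 70 mm across, 86 mm high, standing on the bench on the right of the tray; origin under its centre. Bystander, loose, not to be moved.

How it is judged:
On the way, in this order (a step that is already met when the one before it is completed fails the run):
1. all three bolts lie in the trough, the lid still open (z of bolt_1_mid in the frame of counting_tray between 0 and 0.034 m and y of bolt_1_mid in the frame of counting_tray between 0.048 and 0.114 m and x of bolt_1_mid in the frame of counting_tray between -0.126 and 0.126 m and z of bolt_2_mid in the frame of counting_tray between 0 and 0.034 m and y of bolt_2_mid in the frame of counting_tray between 0.048 and 0.114 m and x of bolt_2_mid in the frame of counting_tray between -0.126 and 0.126 m and z of bolt_3_mid in the frame of counting_tray between 0 and 0.034 m and y of bolt_3_mid in the frame of counting_tray between 0.048 and 0.114 m and x of bolt_3_mid in the frame of counting_tray between -0.126 and 0.126 m and value of joint trough_lid above 0.5 rad), for 0.2 s.
2. the lid is shut (value of joint trough_lid below 0.05 rad), for 0.2 s.
At the end, for the whole second after the job is handed in: all three bolts lie in the trough (their centres past the deck's edge and below deck level), the lid is shut to within 0.05 rad, and the rotor arm still stands upright on the deck (z of bolt_1_mid in the frame of counting_tray between 0 and 0.034 m and y of bolt_1_mid in the frame of counting_tray between 0.048 and 0.114 m and x of bolt_1_mid in the frame of counting_tray between -0.126 and 0.126 m and z of bolt_2_mid in the frame of counting_tray between 0 and 0.034 m and y of bolt_2_mid in the frame of counting_tray between 0.048 and 0.114 m and x of bolt_2_mid in the frame of counting_tray between -0.126 and 0.126 m and z of bolt_3_mid in the frame of counting_tray between 0 and 0.034 m and y of bolt_3_mid in the frame of counting_tray between 0.048 and 0.114 m and x of bolt_3_mid in the frame of counting_tray between -0.126 and 0.126 m and y of rotor_mid in the frame of counting_tray below 0.045 m and z of rotor_mid in the frame of counting_tray above 0.04 m and angle between rotor_mid's own z axis and vertical below 0.2 rad and value of joint trough_lid below 0.05 rad); the robot touches nothing.
It fails at once if a bolt is lifted off the deck (its middle more than 28 mm above the deck) (height (world z) of any of bolt_1_mid, bolt_2_mid, bolt_3_mid above 0.064 m).
It fails at once if a bolt leaves the tray sideways (horizontal distance between any of bolt_1_mid, bolt_2_mid, bolt_3_mid and counting_tray above 0.2 m).
It fails at once if the rotor arm is lifted, tipped or swept off the deck (z of rotor_mid in the frame of counting_tray above 0.058 m or z of rotor_mid in the frame of counting_tray below 0.036 m or angle between rotor_mid's own z axis and vertical above 0.5 rad).
It fails at once if a bystander on the bench is moved more than 20 mm (distance of nut_jar from where it was at the start of the episode above 0.02 m).
It also fails if it takes over 67 s, if anything falls off the work surface, if the arm or the gripper's body presses on something with over 40 N, if the wrist force passes 120 N, or if a joint passes its speed limit or range.

## Working session

There is one attempt and no reset: what is moved stays moved. The work goes in short steps, Python scripts to look and compute and a shell command to move; the robot and the scene stay as the last step left them, time stands still between calls to the robot, and variables do not carry over. Pictures are saved under pics/ and viewed, and the job is handed in when it is done.

```bash
ls; mkdir -p pics
cat > h.py <<'E'
import numpy as np, cv2
from plant import robot
def world(cam,loc):
    return cam["R"].T@(np.array(loc)-cam["t"])
def proj(cam,X):
    rv,_=cv2.Rodrigues(cam["R"]); p,_=cv2.projectPoints(np.array(X,float).reshape(-1,1,3),rv,np.array(cam["t"],float),cam["camera_matrix"],np.array(cam["D"],float)); return p.reshape(-1,2)
def atz(cam,uv,z):
    n=cv2.undistortPoints(np.array(uv,float).reshape(-1,1,2),cam["camera_matrix"],np.array(cam["D"],float)).reshape(-1,2)
    o=-cam["R"].T@cam["t"]; out=[]
    for a in n:
        d=cam["R"].T@np.array([a[0],a[1],1]); out.append(o+d*(z-o[2])/d[2])
    return np.array(out)
E
python3 - <<'E'
from h import *
np.set_printoptions(precision=4,suppress=True)
for c in ("scene","top"):
    cam=robot.read_camera(c); cv2.imwrite(f"pics/{c}0.png",cam["color"])
    print(c,"cam at",-cam["R"].T@cam["t"])
    for l in ("counting_tray","deck_edge","lid_edge","bolt_1_mid","rotor_mid","nut_jar"):
        for m in robot.mark_of(c,l): print(l,round(m["score"],2),world(cam,m["location"]), proj(cam,world(cam,m["location"]))[0])
s=robot.read_state(); print(s)
E
```

```text
pics
scene cam at [0.0008 0.328  0.626 ]
counting_tray 0.56 [0.5721 0.0837 0.0012] [225.513  215.9157]
deck_edge 0.77 [0.5716 0.1346 0.0397] [202.3205 211.9402]
lid_edge 0.95 [0.5848 0.2375 0.1255] [143.8546 194.7853]
bolt_1_mid 0.55 [0.6515 0.0382 0.0404] [226.4818 174.9558]
rotor_mid 0.57 [0.4877 0.0551 0.0469] [256.2158 220.5115]
rotor_mid 0.27 [0.6515 0.0364 0.0409] [227.1962 174.5206]
rotor_mid 0.21 [0.542  0.0478 0.0469] [246.1143 203.0056]
top cam at [0.38   0.0309 0.9521]
counting_tray 0.75 [ 0.5708  0.0855 -0.0026] [227.4393 181.3937]
deck_edge 0.72 [0.5819 0.1375 0.0334] [203.5731 172.697 ]
lid_edge 0.92 [0.5876 0.2423 0.1252] [147.4281 158.6915]
lid_edge 0.34 [ 0.5712  0.0851 -0.0009] [227.6036 181.0712]
bolt_1_mid 0.43 [0.6534 0.0384 0.039 ] [248.8353 142.4244]
rotor_mid 0.46 [0.4849 0.0599 0.0461] [236.6837 216.1648]
nut_jar 0.9 [ 0.5345 -0.1207  0.0002] [316.4193 199.1434]
nut_jar 0.34 [0.5913 0.0343 0.0448] [249.8652 168.7441]
{'t': 0.7, 'q': array([ 1.2496,  0.1304,  1.4882,  0.    ,  1.523 , -0.0854]), 'dq': array([-0.0006,  0.0005,  0.0001, -0.0008,  0.0008,  0.0008]), 'joint_torque': array([  0.0008, -55.9614, -49.1933,   0.0767,   0.0232,  -0.0001]), 'tool_pos': array([0.1401, 0.5834, 0.2187]), 'orientation': array([-0.3695, -3.1198, -0.0001]), 'force': array([-0.9478,  0.7761,  0.0762]), 'wrist_torque': array([-0.0546, -0.0402, -0.0311]), 'opening': 0.09306793159921815}
```

Run:
```python
import cv2
a=cv2.imread("pics/scene0.png");b=cv2.imread("pics/top0.png")
cv2.imwrite("pics/scene0c.png",cv2.resize(a[120:290,100:360],(780,510),interpolation=cv2.INTER_CUBIC))
cv2.imwrite("pics/top0c.png",cv2.resize(b[90:270,120:360],(800,600),interpolation=cv2.INTER_CUBIC))
```

```text
(no output)
```

View pics/scene0c.png

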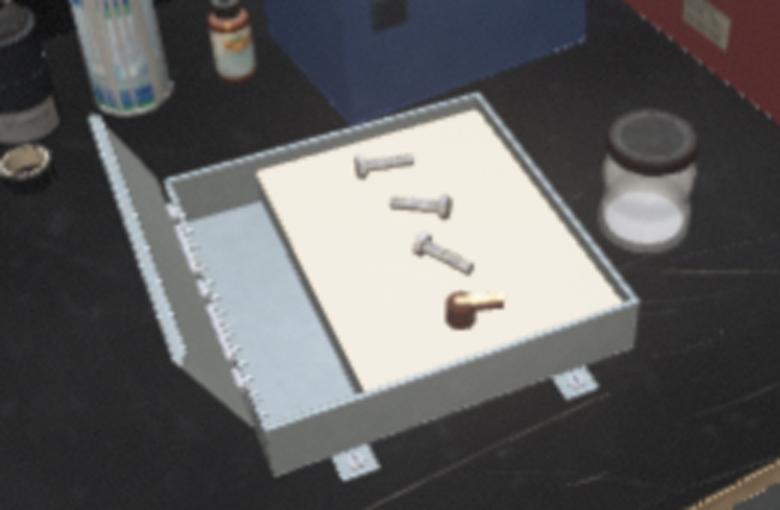

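View pics/top0c.png

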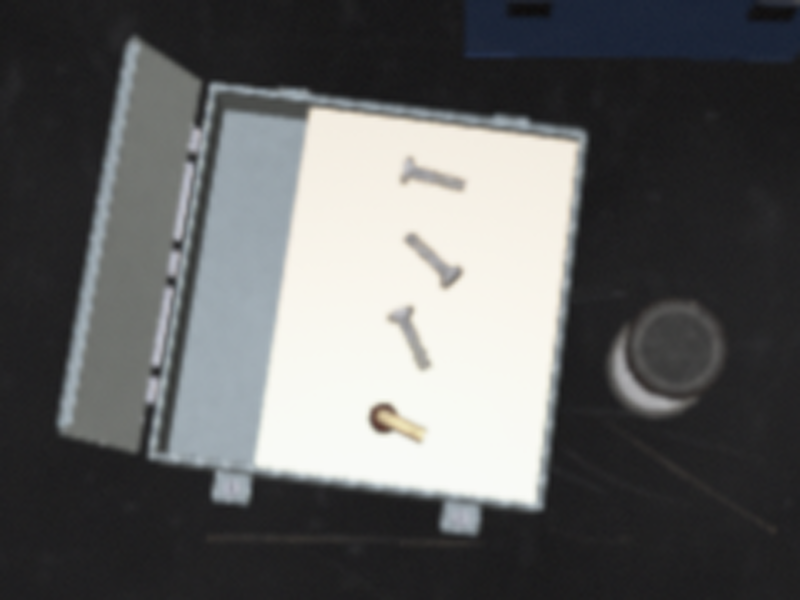

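View pics/top0.png

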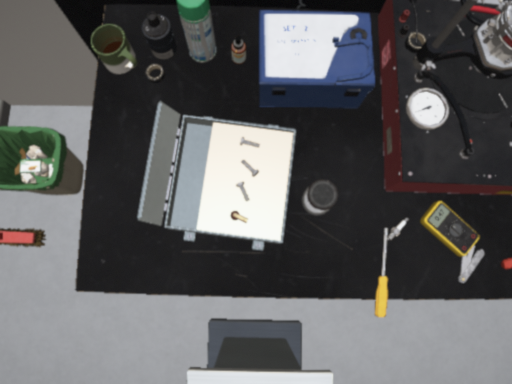

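The scene view shows the tray with its open lid at the left (hinge around crop (210,300)). Three bolts lie on the deck, with the rotor arm nearest the robot at crop (460,305). The top view has the bolts at crop (432,175), (432,260) and (410,338), the rotor at (385,418) and the jar at (675,350). Next I fit the tray pose from its rim corners.

Run:
```python
from h import *
from scipy.optimize import least_squares
from scipy.spatial.transform import Rotation as Rn
np.set_printoptions(precision=4,suppress=True)
T=robot.read_camera("top"); 
mt=robot.outline_of("top","bolt_1_mid"); rt=robot.outline_of("top","rotor_mid")
S=robot.read_camera("scene"); ms=robot.outline_of("scene","bolt_1_mid"); rs=robot.outline_of("scene","rotor_mid")
P=np.array([[.128,-.14,.05],[-.128,-.14,.05],[-.128,.116,.05],[.128,.116,.05],[.124,.048,.036],[-.124,.048,.036]])
tp=np.array([[585,130],[543,508],[150,460],[210,83],[308,106],[254,465]])/3.3333+[120,90]
sp=np.array([[478,95],[637,300],[267,432],[168,180],[257,172],[362,392]])/3+[100,120]
sel=[0,1,2,3,4,5]
def pts(p): 
    c,s=np.cos(p[2]),np.sin(p[2]); return np.c_[P[:,0]*c-P[:,1]*s+p[0],P[:,0]*s+P[:,1]*c+p[1],P[:,2]+p[3]]
for nm,use in (("both",(1,1)),("top",(1,0)),("scene",(0,1))):
    f=lambda p: np.r_[use[0]*(proj(T,pts(p))-tp).ravel(),use[1]*(proj(S,pts(p))-sp).ravel()]
    r=least_squares(f,[.57,.085,0,0],loss="soft_l1"); print(nm,r.x, np.abs(r.fun).max(), r.fun.reshape(-1,2).round(1).tolist() if nm=="both" else "")
    if nm=="both": p=r.x
np.save("tray.npy",p)
c,s=np.cos(p[2]),np.sin(p[2]); M=np.array([[c,s],[-s,c]])
tr=lambda X:np.r_[M@(X[:2]-p[:2]),X[2]]
for cam,l,z in ((T,mt,.043),(S,ms,.043),(T,rt,.05),(S,rs,.05)):
    for m in l:
        ys,xs=np.nonzero(m["mask"]); 
        if len(xs)<5: continue
        W=atz(cam,np.c_[xs,ys],z); t=(M@(W[:,:2]-p[:2]).T).T
        print(round(m["score"],2),len(xs),(xs.mean(),ys.mean()),"tray mean",t.mean(0),"min",t.min(0),"max",t.max(0))
st=robot.read_state(); R=Rn.from_rotvec(st["orientation"]).as_matrix(); print(R, "tcp tray",tr(st["tool_pos"]))
cv2.imwrite("pics/x.png",T["color"])
```

```text
both [ 0.5722  0.0857 -0.1016 -0.0022] 3.974718395230724 [[0.3, 0.1], [-0.2, 0.0], [-0.3, -0.9], [0.4, -0.0], [1.0, 0.5], [0.8, 0.4], [-0.5, -1.1], [0.3, 0.2], [-0.9, -0.3], [-2.0, -0.1], [-0.9, 0.1], [2.6, 4.0]]
top [ 0.5719  0.0863 -0.0977 -0.0004] 0.6230769189358227 
scene [ 0.5794  0.0815 -0.1079 -0.01  ] 3.1484503901160394 
0.38 70 (np.float64(247.4), np.float64(142.52857142857144)) tray mean [ 0.0837 -0.0358] min [ 0.0782 -0.0582] max [ 0.0929 -0.0208]
0.41 82 (np.float64(246.3170731707317), np.float64(203.8170731707317)) tray mean [-0.0248 -0.0416] min [-0.0493 -0.0548] max [-0.0029 -0.028 ]
0.57 132 (np.float64(237.87121212121212), np.float64(216.3939393939394)) tray mean [-0.0848 -0.0372] min [-0.0951 -0.058 ] max [-0.0716 -0.0213]
0.5 176 (np.float64(255.875), np.float64(221.82386363636363)) tray mean [-0.0866 -0.0358] min [-0.1026 -0.0606] max [-0.0697 -0.0173]
0.36 13976 (np.float64(222.83836576989125), np.float64(212.65261877504292)) tray mean [-0.0294  0.0123] min [-0.1832 -0.1406] max [0.2244 0.152 ]
[[-0.9723  0.2336  0.    ]
 [ 0.2336  0.9723  0.    ]
 [-0.      0.     -1.    ]] tcp tray [-0.4803  0.4513  0.2187]
```

Run:
```python
from h import *
np.set_printoptions(precision=1,suppress=True)
T=cv2.imread("pics/top0.png");S=cv2.imread("pics/scene0.png")
T=robot.read_camera("top");S=robot.read_camera("scene")
p=np.load("tray.npy"); c,s=np.cos(p[2]),np.sin(p[2]); M=np.array([[c,s],[-s,c]])
def w(x,y,z): return np.r_[M.T@[x,y]+p[:2],z]
blobs={}
for n,cam in (("top",T),("scene",S)):
    poly=proj(cam,[w(*a,.036) for a in ((.115,-.125),(-.11,-.125),(-.11,.03),(.115,.03))])
    m=np.zeros((384,512),np.uint8); cv2.fillPoly(m,[poly.round().astype(int)],1)
    g=cam["color"].min(2); b=((g<195)&(m>0)).astype(np.uint8)
    k,lab,st,_=cv2.connectedComponentsWithStats(b)
    for i in range(1,k):
        if st[i,4]<25: continue
        ys,xs=np.nonzero(lab==i)
        W=atz(cam,np.c_[xs,ys],.043); t=(M@(W[:,:2]-p[:2]).T).T*1000
        d=t-t.mean(0); u,sv,vt=np.linalg.svd(d,full_matrices=False)
        print(n,st[i,4],"px",(xs.mean().round(1),ys.mean().round(1)),"mean",t.mean(0),"min",t.min(0),"max",t.max(0),"axis",vt[0])
        blobs.setdefault(n,[]).append((t[:,0].mean(),xs.mean(),ys.mean()))
for a,b in zip(sorted(blobs["top"]),sorted(blobs["scene"])):
    def ray(cam,uv):
        A=atz(cam,[uv],.0)[0]; o=-cam["R"].T@cam["t"]; return o,(A-o)/np.linalg.norm(A-o)
    o1,d1=ray(T,a[1:]);o2,d2=ray(S,b[1:])
    l=np.linalg.lstsq(np.c_[d1,-d2],o2-o1,rcond=None)[0]; q=(o1+l[0]*d1+o2+l[1]*d2)/2
    print("tri world mm",q*1000,"tray",M@(q[:2]-p[:2])*1000,"gap",np.linalg.norm(o1+l[0]*d1-o2-l[1]*d2)*1000)
```

```text
top 95 px (np.float64(248.9), np.float64(142.7)) mean [ 83.8 -39.2] min [ 76.2 -62.3] max [ 95.2 -19.2] axis [0.1 1. ]
top 96 px (np.float64(249.9), np.float64(168.0)) mean [ 26.2 -49. ] min [  9.2 -67.9] max [ 42.7 -27.3] axis [-0.6 -0.8]
top 84 px (np.float64(242.9), np.float64(190.3)) mean [-25.5 -40.2] min [-46.  -53.8] max [ -7.1 -23.6] axis [-0.8 -0.5]
top 112 px (np.float64(237.2), np.float64(216.2)) mean [-83.9 -35.4] min [-94.2 -55.8] max [-72.6 -19.3] axis [-0.3 -1. ]
scene 88 px (np.float64(226.0), np.float64(174.8)) mean [ 81.8 -37.6] min [ 71.4 -62.3] max [ 98.9 -17.1] axis [0.2 1. ]
scene 93 px (np.float64(241.5), np.float64(188.6)) mean [ 23.4 -50.9] min [  4.4 -71.1] max [ 42.1 -27.9] axis [-0.6 -0.8]
scene 110 px (np.float64(247.0), np.float64(204.8)) mean [-28.2 -41.7] min [-52.8 -57.9] max [ -4.7 -25. ] axis [-0.9 -0.5]
scene 162 px (np.float64(255.0), np.float64(222.8)) mean [-82.2 -35.9] min [-99.1 -60.6] max [-63.3 -18.7] axis [ 0. -1.]
tri world mm [485.1  59.1  44.8] tray [-84.  -35.3] gap 0.3939036967695803
tri world mm [542.3  47.3  41.3] tray [-25.9 -41.3] gap 2.6247709270127557
tri world mm [592.8  33.   41.5] tray [ 25.8 -50.3] gap 3.011216229810503
tri world mm [652.6  38.4  40.3] tray [ 84.7 -38.9] gap 0.662963754038458
```

Run:
```python
from h import *
np.set_printoptions(precision=1,suppress=True)
T=robot.read_camera("top");S=robot.read_camera("scene")
p=np.load("tray.npy"); c,s=np.cos(p[2]),np.sin(p[2]); M=np.array([[c,s],[-s,c]])
cv2.imwrite("pics/topbox.png",cv2.resize(T["color"][0:140,90:390],(800,373),interpolation=cv2.INTER_CUBIC))
cv2.imwrite("pics/scenebox.png",cv2.resize(S["color"][0:180,80:380],(800,480),interpolation=cv2.INTER_CUBIC))
for n,t in (("A",(.085,-.1)),("B",(.026,-.102)),("C",(-.027,-.095)),("Aend",(.085,.052)),("lid",(0,.152))):
    print(n,(M.T@np.array(t)+p[:2])*1000)
```

```text
A [646.6 -22.4]
B [587.7 -18.4]
C [535.7  -6.1]
Aend [662.  128.8]
lid [587.6 236.9]
```

View pics/topbox.png

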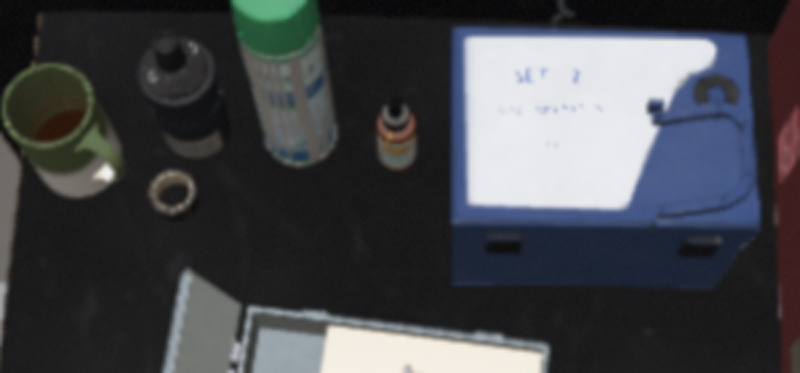

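View pics/scenebox.png

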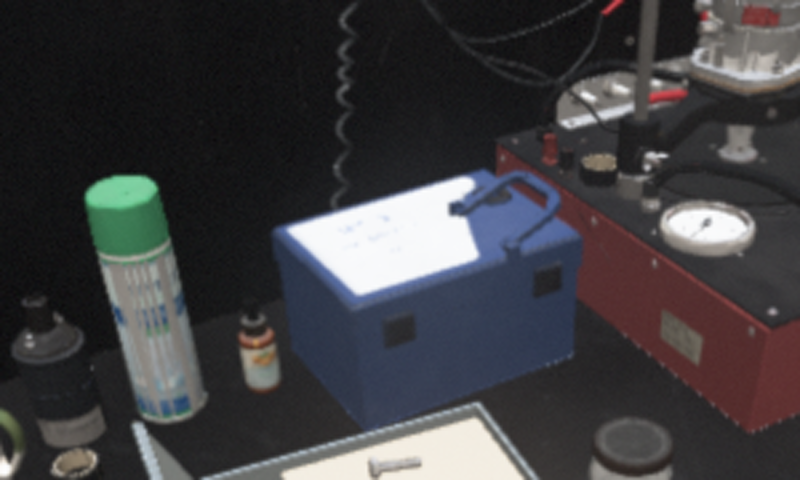

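Run:
```python
from h import *
np.set_printoptions(precision=0,suppress=True)
T=robot.read_camera("top");S=robot.read_camera("scene")
for uvT,uvS in (((260.6,106.1),(218.7,157.5)),((260.6,82.5),(215,113))):
  for z in (0,.1,.13,.16): print(z,atz(T,[uvT],z)[0]*1000,atz(S,[uvS],z)[0]*1000)
```

```text
0 [756.  13.   0.] [769.   4.   0.]
0.1 [717.  15. 100.] [646.  55. 100.]
0.13 [705.  16. 130.] [610.  71. 130.]
0.16 [693.  16. 160.] [573.  86. 160.]
0 [817.  15.   0.] [971. -83.   0.]
0.1 [771.  16. 100.] [816. -17. 100.]
0.13 [758.  17. 130.] [769.   2. 130.]
0.16 [744.  17. 160.] [723.  22. 160.]
```

```bash
cat >> h.py <<'E'
from scipy.spatial.transform import Rotation as Rn
p=np.load("tray.npy"); M=np.array([[np.cos(p[2]),np.sin(p[2])],[-np.sin(p[2]),np.cos(p[2])]])
def where():
    s=robot.read_state(); R=Rn.from_rotvec(s["orientation"]).as_matrix()
    tx=np.r_[M@R[:2,0],0]
    print("t",round(s["t"],2),"tray mm",(M@(s["tool_pos"][:2]-p[:2])*1000).round(1),"z",(s["tool_pos"][2]*1000).round(1),"toolx heading err deg vs tray y",round(np.degrees(np.arctan2(-tx[0],tx[1])),2),"F",np.round(s["force"],1),"open",round(s["opening"],4),"q",s["q"].round(2),"tilt",R[2,2].round(5))
    return s,R
def go(x,y,z):
    s,R=where(); X=np.r_[M.T@(np.array([x,y])/1000)+p[:2],z/1000]; print("delta tool mm",(R.T@(X-s["tool_pos"])*1000).round(1))
E
python3 - <<'E'
from h import *
go(79,-98,150)
E
```

```text
t 1.3 tray mm [-480.3  451.3] z 218.6 toolx heading err deg vs tray y 82.31 F [-0.4 -0.3  0.6] open 0.093 q [ 1.25  0.13  1.49  0.    1.52 -0.09] tilt -1.0
delta tool mm [-627.8 -469.6   68.6]
```

```bash
python3 -m pendant '[{"delta_pos":[-0.0345,-0.0258,0],"spin":0.143},{"delta_pos":[-0.069,-0.0516,0],"spin":0.287},{"delta_pos":[-0.1035,-0.0774,0],"spin":0.43},{"delta_pos":[-0.138,-0.103,0],"spin":0.574},{"delta_pos":[-0.1725,-0.129,0],"spin":0.718},{"delta_pos":[-0.207,-0.155,0],"spin":0.861},{"delta_pos":[-0.2415,-0.181,0],"spin":1.005},{"delta_pos":[-0.276,-0.206,0],"spin":1.149},{"delta_pos":[-0.3105,-0.232,0],"spin":1.293},{"delta_pos":[-0.345,-0.258,0],"spin":1.4366}]' 1 20
python3 -c "
from h import *
go(79,-98,130)"
```

```text
t: 2.3
tool_pos: [0.4163, 0.2505, 0.2189]
orientation: [2.337, 2.099, 0.001]
force: [0.8, 1.2, -0.0]
opening: 0.0173
t 2.3 tray mm [-171.9  148.1] z 218.9 toolx heading err deg vs tray y -0.34 F [ 0.8  1.2 -0. ] open 0.0173 q [ 0.44 -0.18  1.8   0.    1.53  0.54] tilt -1.0
delta tool mm [-244.7  252.2   89. ]
```

```bash
python3 -m pendant '[{"delta_pos":[-0.030,0.031,0],"spin":0},{"delta_pos":[-0.061,0.063,0],"spin":0},{"delta_pos":[-0.092,0.094,0],"spin":0},{"delta_pos":[-0.122,0.126,0],"spin":0},{"delta_pos":[-0.153,0.157,0.01],"spin":0},{"delta_pos":[-0.184,0.189,0.02],"spin":0},{"delta_pos":[-0.214,0.220,0.03],"spin":0},{"delta_pos":[-0.245,0.252,0.05],"spin":0},{"delta_pos":[-0.245,0.252,0.08],"spin":0},{"delta_pos":[-0.245,0.252,0.089],"spin":0}]' 1
python3 -c "
from h import *
go(79,-98,41)
for c in ('top','scene'):
    a=robot.read_camera(c)['color']; cv2.imwrite(f'pics/{c}1.png',cv2.resize(a[60:280,110:390],(764,600)))"
```

```text
t: 3.3
tool_pos: [0.6387, -0.0211, 0.1256]
orientation: [-2.336, -2.094, 0.005]
force: [-0.4, 1.1, -0.3]
opening: 0.0005
t 3.3 tray mm [ 77.  -99.5] z 125.6 toolx heading err deg vs tray y -0.45 F [-0.4  1.1 -0.3] open 0.0005 q [-0.11  0.3   1.47  0.    1.38 -0.  ] tilt -0.99998
delta tool mm [ 1.4  2.5 84.6]
```

View pics/scene1.png

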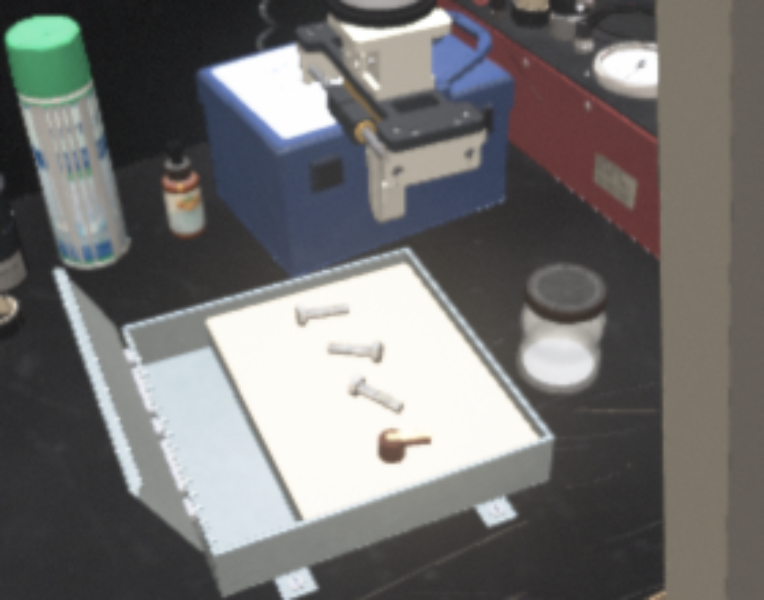

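View pics/top1.png

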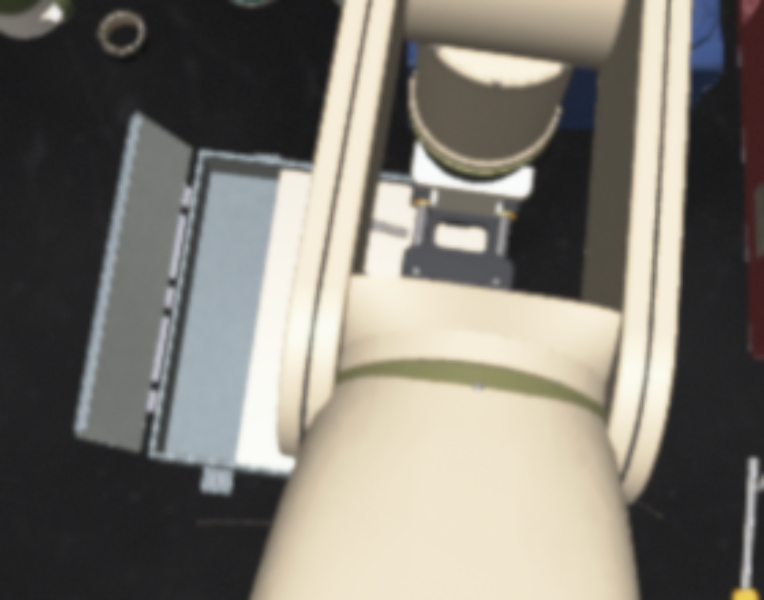

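```bash
python3 -m pendant '[{"delta_pos":[0.001,-0.001,0.012],"spin":0},{"delta_pos":[0.001,-0.002,0.026],"spin":0},{"delta_pos":[0.001,-0.002,0.040],"spin":0},{"delta_pos":[0.001,-0.002,0.054],"spin":0},{"delta_pos":[0.001,-0.002,0.066],"spin":0},{"delta_pos":[0.001,-0.002,0.075],"spin":0},{"delta_pos":[0.001,-0.002,0.082],"spin":0},{"delta_pos":[0.001,-0.002,0.084],"spin":0},{"delta_pos":[0.001,-0.002,0.084],"spin":0}]' 1
python3 -c "
from h import *
go(76,50,41)
for c in ('scene',):
    a=robot.read_camera(c)['color']; cv2.imwrite(f'pics/{c}2.png',cv2.resize(a[80:260,140:380],(800,600)))"
```

```text
t: 4.3
tool_pos: [0.6365, -0.0183, 0.0435]
orientation: [-2.335, -2.096, 0.004]
force: [0.8, 0.5, 0.1]
opening: 0.0008
t 4.3 tray mm [ 74.5 -96.9] z 43.5 toolx heading err deg vs tray y -0.34 F [0.8 0.5 0.1] open 0.0008 q [-0.11  0.37  1.53  0.    1.24 -0.  ] tilt -0.99999
delta tool mm [146.9   0.6   2.6]
```

View pics/scene2.png

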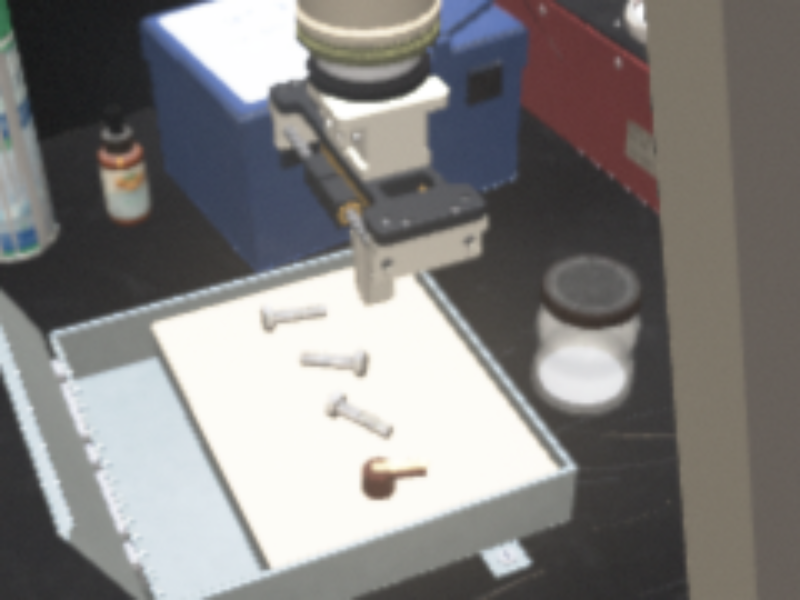

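```bash
python3 -m pendant '[{"delta_pos":[0.008,0,0.002],"spin":0},{"delta_pos":[0.018,0,0.002],"spin":0},{"delta_pos":[0.028,0,0.002],"spin":0},{"delta_pos":[0.038,0,0.002],"spin":0},{"delta_pos":[0.048,0,0.002],"spin":0},{"delta_pos":[0.058,0,0.002],"spin":0},{"delta_pos":[0.068,0,0.002],"spin":0},{"delta_pos":[0.078,0,0.002],"spin":0},{"delta_pos":[0.088,0,0.002],"spin":0},{"delta_pos":[0.096,0,0.002],"spin":0}]' 1
python3 -c "
from h import *
go(76,50,41)
for c in ('scene',):
    a=robot.read_camera(c)['color']; cv2.imwrite(f'pics/{c}3.png',cv2.resize(a[80:260,140:380],(800,600)))"
```

```text
t: 5.35
tool_pos: [0.6472, 0.0781, 0.0421]
orientation: [-2.335, -2.097, 0.003]
force: [0.3, -0.6, 0.7]
opening: 0.0006
t 5.35 tray mm [75.4  0. ] z 42.1 toolx heading err deg vs tray y -0.32 F [ 0.3 -0.6  0.7] open 0.0006 q [0.04 0.41 1.49 0.   1.25 0.15] tilt -0.99999
delta tool mm [50.   0.3  1.1]
```

View pics/scene3.png

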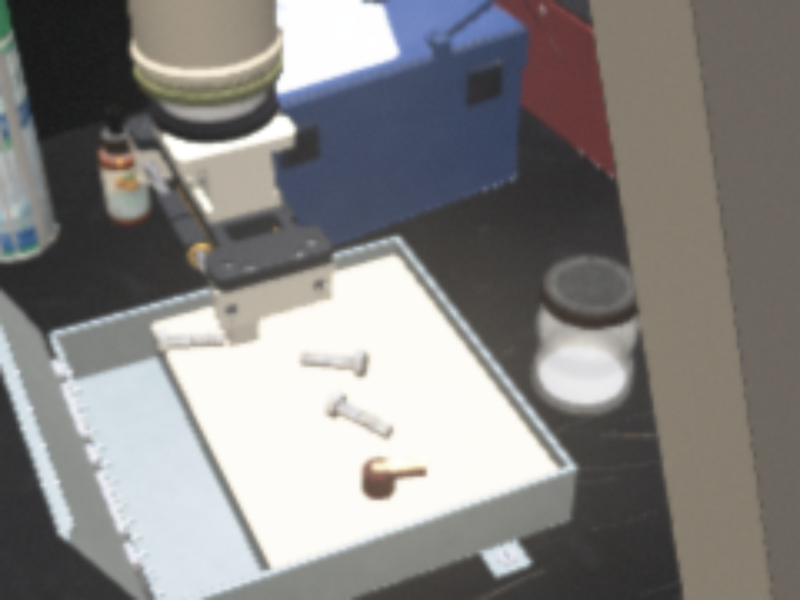

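Bolt A, at crop (160–225,340), is being pushed ahead of the fingers and its head has reached the edge. I keep pushing.

```bash
python3 -m pendant '[{"delta_pos":[0.010,0,0.001],"spin":0},{"delta_pos":[0.020,0,0.001],"spin":0},{"delta_pos":[0.030,0,0.001],"spin":0},{"delta_pos":[0.040,0,0.001],"spin":0},{"delta_pos":[0.048,0,0.001],"spin":0},{"delta_pos":[0.054,0,0.001],"spin":0},{"delta_pos":[0.056,0,0.001],"spin":0}]' 1
python3 -c "
from h import *
go(26,-102,90)
for c in ('scene','top'):
    a=robot.read_camera(c)['color']; cv2.imwrite(f'pics/{c}4.png',cv2.resize(a[80:260,120:360],(800,600)))"
```

```text
t: 6.1
tool_pos: [0.6532, 0.1357, 0.0411]
orientation: [-2.333, -2.098, 0.002]
force: [-0.1, 0.2, -0.5]
opening: 0.0002
t 6.1 tray mm [75.5 58. ] z 41.1 toolx heading err deg vs tray y -0.25 F [-0.1  0.2 -0.5] open 0.0002 q [0.13 0.45 1.44 0.   1.25 0.23] tilt -0.99999
delta tool mm [-160.1  -49.   -48.9]
```

View pics/scene4.png

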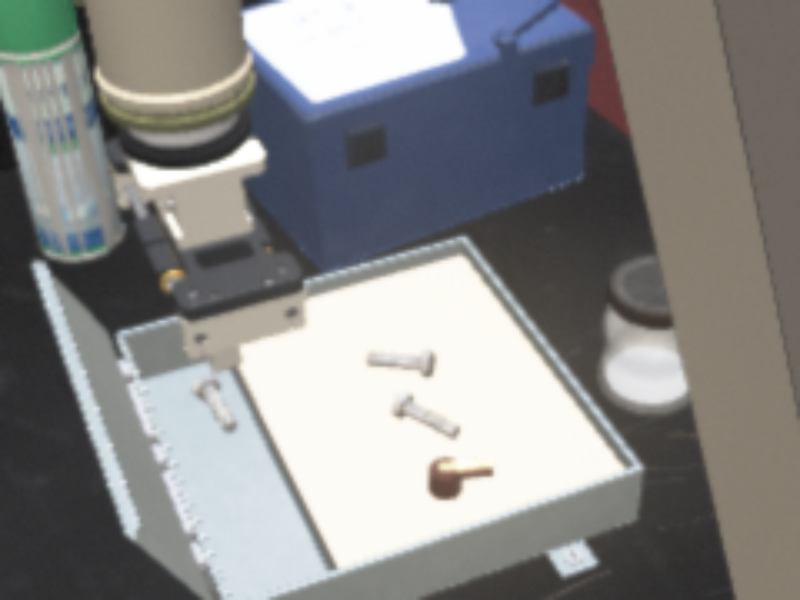

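View pics/top4.png

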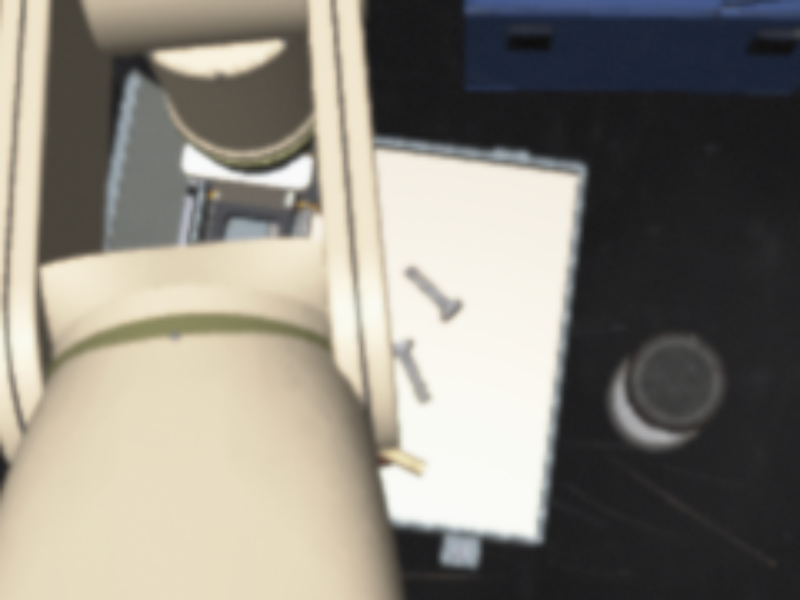

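Bolt A has dropped into the trough at scene crop (215,400), and the others haven't moved. B is next.

```bash
python3 -m pendant '[{"delta_pos":[0,0,-0.025],"spin":0},{"delta_pos":[-0.01,-0.005,-0.05],"spin":0},{"delta_pos":[-0.05,-0.02,-0.05],"spin":0},{"delta_pos":[-0.09,-0.035,-0.05],"spin":0},{"delta_pos":[-0.13,-0.05,-0.05],"spin":0},{"delta_pos":[-0.155,-0.054,-0.05],"spin":0},{"delta_pos":[-0.160,-0.054,-0.045],"spin":0},{"delta_pos":[-0.160,-0.054,-0.03],"spin":0},{"delta_pos":[-0.160,-0.054,-0.015],"spin":0},{"delta_pos":[-0.160,-0.054,-0.002],"spin":0}]' 1
python3 -c "
from h import *
go(21,50,41)
for c in ('scene',):
    a=robot.read_camera(c)['color']; cv2.imwrite(f'pics/{c}5.png',cv2.resize(a[80:260,140:380],(800,600)))"
```

```text
t: 7.2
tool_pos: [0.5818, -0.0171, 0.0407]
orientation: [-2.331, -2.098, 0.004]
force: [-0.8, 0.1, 0.3]
opening: 0.0008
t 7.2 tray mm [  20.  -101.3] z 40.7 toolx heading err deg vs tray y -0.2 F [-0.8  0.1  0.3] open 0.0008 q [-0.12  0.24  1.7   0.    1.2  -0.01] tilt -0.99998
delta tool mm [ 1.513e+02  5.000e-01 -1.000e-01]
```

View pics/scene5.png

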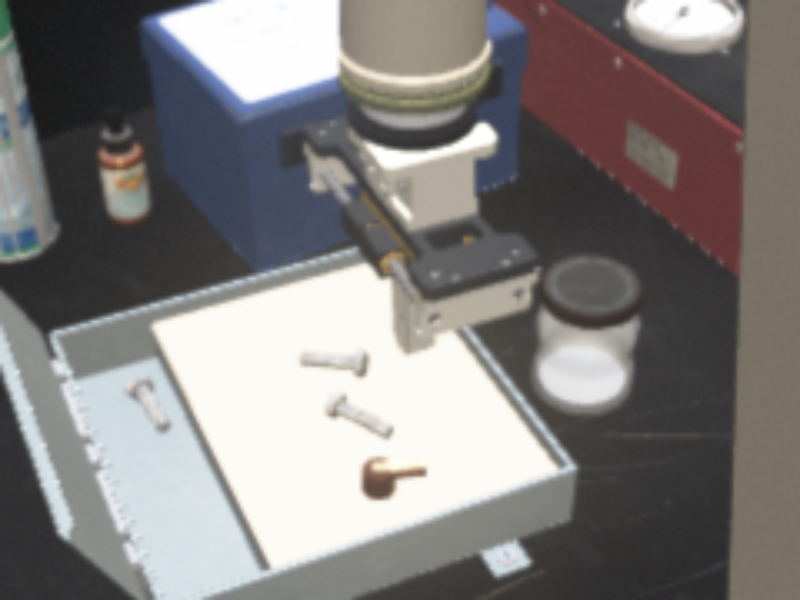

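```bash
python3 -m pendant '[{"delta_pos":[0.010,0.001,0],"spin":0},{"delta_pos":[0.020,0.001,0],"spin":0},{"delta_pos":[0.030,0.001,0],"spin":0},{"delta_pos":[0.038,0.001,0],"spin":0},{"delta_pos":[0.046,0.001,0],"spin":0},{"delta_pos":[0.054,0.001,0],"spin":0},{"delta_pos":[0.062,0.001,0],"spin":0},{"delta_pos":[0.070,0.001,0],"spin":0},{"delta_pos":[0.080,0.001,0],"spin":0},{"delta_pos":[0.090,0.001,0],"spin":0}]' 1
python3 -c "
from h import *
go(21,56,41)
for c in ('scene',):
    a=robot.read_camera(c)['color']; cv2.imwrite(f'pics/{c}6.png',cv2.resize(a[80:260,140:380],(800,600)))"
```

```text
t: 8.25
tool_pos: [0.5906, 0.0732, 0.0383]
orientation: [-2.329, -2.096, 0.008]
force: [-0.5, 0.2, -0.5]
opening: 0.0007
t 8.25 tray mm [ 19.6 -10.5] z 38.3 toolx heading err deg vs tray y -0.21 F [-0.5  0.2 -0.5] open 0.0007 q [0.04 0.28 1.66 0.   1.21 0.14] tilt -0.99996
delta tool mm [66.5  1.2 -2.6]
```

View pics/scene6.png

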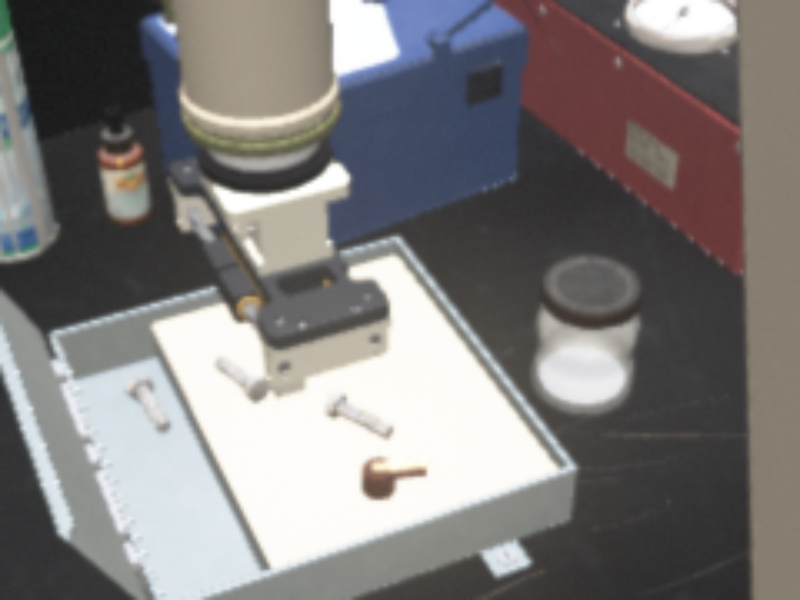

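```bash
python3 -c "
from h import *
c=robot.read_camera('scene')
for uv in ((258,386),(218,362)):
    w=atz(c,[np.array(uv)/3.333+[140,80]],.045)[0]; print(M@(w[:2]-p[:2])*1000)
cv2.imwrite('pics/z.png',cv2.resize(c['color'][170:215,190:270],(800,450),interpolation=cv2.INTER_CUBIC))
"
```

```text
[21.7716004   5.11727464]
[54.57697642 20.77099658]
```

View pics/z.png

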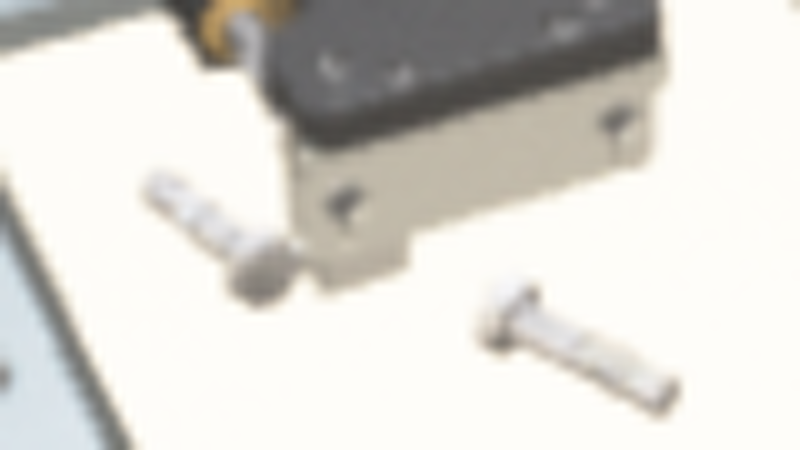

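Bolt B is pushed squarely, with its head at tray (22,5). I finish the stroke with a slight shift to +x to stay behind its balance point.

```bash
python3 -m pendant '[{"delta_pos":[0.008,0.002,-0.002],"spin":0},{"delta_pos":[0.016,0.004,-0.002],"spin":0},{"delta_pos":[0.024,0.006,-0.002],"spin":0},{"delta_pos":[0.032,0.006,-0.002],"spin":0},{"delta_pos":[0.040,0.006,-0.002],"spin":0},{"delta_pos":[0.048,0.006,-0.002],"spin":0},{"delta_pos":[0.056,0.006,-0.002],"spin":0},{"delta_pos":[0.064,0.006,-0.002],"spin":0},{"delta_pos":[0.068,0.006,-0.002],"spin":0},{"delta_pos":[0.068,0.006,-0.002],"spin":0}]' 1
python3 -c "
from h import *
go(-26,-95,90)
for c in ('scene',):
    a=robot.read_camera(c)['color']; cv2.imwrite(f'pics/{c}7.png',cv2.resize(a[80:260,140:380],(800,600)))"
```

```text
t: 9.35
tool_pos: [0.6037, 0.1416, 0.0404]
orientation: [-2.327, -2.099, 0.007]
force: [-0.2, 0.1, 0.7]
opening: 0.0001
t 9.35 tray mm [25.6 58.8] z 40.4 toolx heading err deg vs tray y -0.08 F [-0.2  0.1  0.7] open 0.0001 q [0.15 0.34 1.58 0.   1.23 0.25] tilt -0.99996
delta tool mm [-153.8  -51.8  -49.4]
```

View pics/scene7.png

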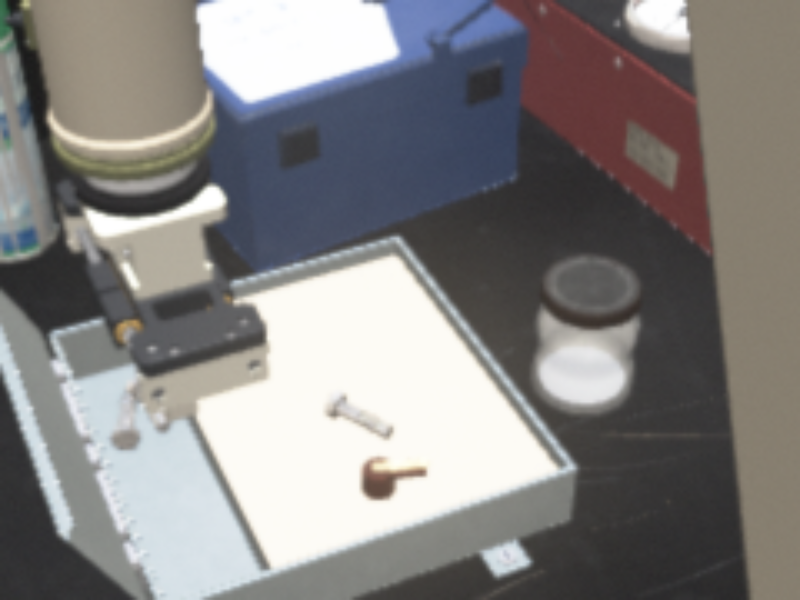

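A and B are both in the trough. C is next.

```bash
python3 -m pendant '[{"delta_pos":[0,0,-0.025],"spin":0},{"delta_pos":[-0.01,-0.005,-0.05],"spin":0},{"delta_pos":[-0.05,-0.02,-0.05],"spin":0},{"delta_pos":[-0.09,-0.035,-0.05],"spin":0},{"delta_pos":[-0.13,-0.05,-0.05],"spin":0},{"delta_pos":[-0.152,-0.052,-0.05],"spin":0},{"delta_pos":[-0.154,-0.052,-0.045],"spin":0},{"delta_pos":[-0.154,-0.052,-0.03],"spin":0},{"delta_pos":[-0.154,-0.052,-0.015],"spin":0},{"delta_pos":[-0.154,-0.052,-0.002],"spin":0}]' 1
python3 -c "
from h import *
go(-26,50,40)
for c in ('scene',):
    a=robot.read_camera(c)['color']; cv2.imwrite(f'pics/{c}8.png',cv2.resize(a[80:260,140:380],(800,600)))"
```

```text
t: 10.4
tool_pos: [0.5353, -0.0056, 0.0403]
orientation: [-2.325, -2.099, 0.009]
force: [-0.1, -1.0, 0.1]
opening: 0.0009
t 10.4 tray mm [-27.5 -94.5] z 40.3 toolx heading err deg vs tray y -0.03 F [-0.1 -1.   0.1] open 0.0009 q [-0.11  0.13  1.83  0.    1.19 -0.01] tilt -0.99994
delta tool mm [144.5   1.4   0.5]
```

View pics/scene8.png

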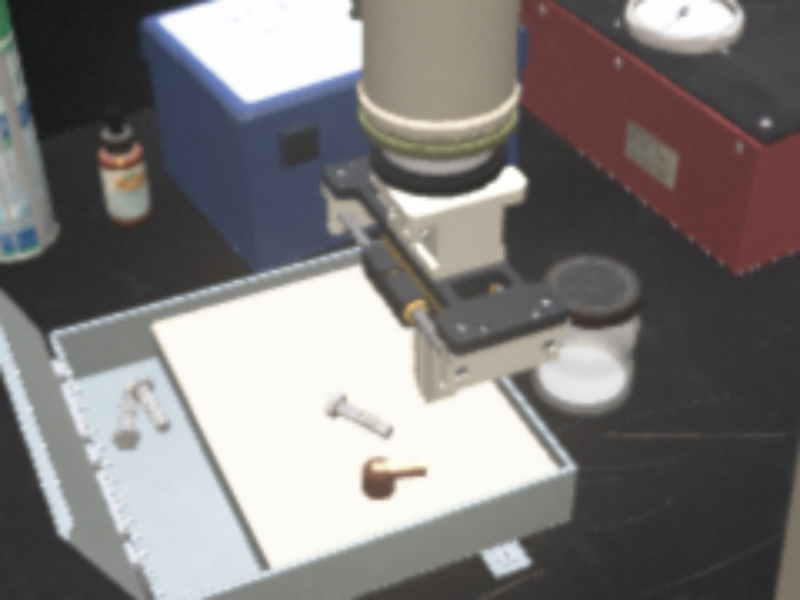

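```bash
python3 -m pendant '[{"delta_pos":[0.010,0.001,0.001],"spin":0},{"delta_pos":[0.020,0.001,0.001],"spin":0},{"delta_pos":[0.030,0.001,0.0],"spin":0},{"delta_pos":[0.038,0.001,-0.001],"spin":0},{"delta_pos":[0.046,0.001,-0.001],"spin":0},{"delta_pos":[0.054,0.001,-0.001],"spin":0},{"delta_pos":[0.062,0.001,-0.001],"spin":0},{"delta_pos":[0.070,0.001,-0.001],"spin":0},{"delta_pos":[0.078,0.001,-0.001],"spin":0},{"delta_pos":[0.084,0.001,-0.001],"spin":0}]' 1
python3 -c "
from h import *
go(-26,58,41)
for c in ('scene',):
    a=robot.read_camera(c)['color']; cv2.imwrite(f'pics/{c}9.png',cv2.resize(a[80:260,140:380],(800,600)))"
```

```text
t: 11.45
tool_pos: [0.5432, 0.0788, 0.039]
orientation: [-2.323, -2.097, 0.013]
force: [-0.5, 0.9, 0.6]
opening: -0.0
t 11.45 tray mm [-28.2  -9.8] z 39.0 toolx heading err deg vs tray y -0.02 F [-0.5  0.9  0.6] open -0.0 q [0.05 0.17 1.79 0.   1.2  0.15] tilt -0.99989
delta tool mm [67.8  2.1 -1.9]
```

View pics/scene9.png

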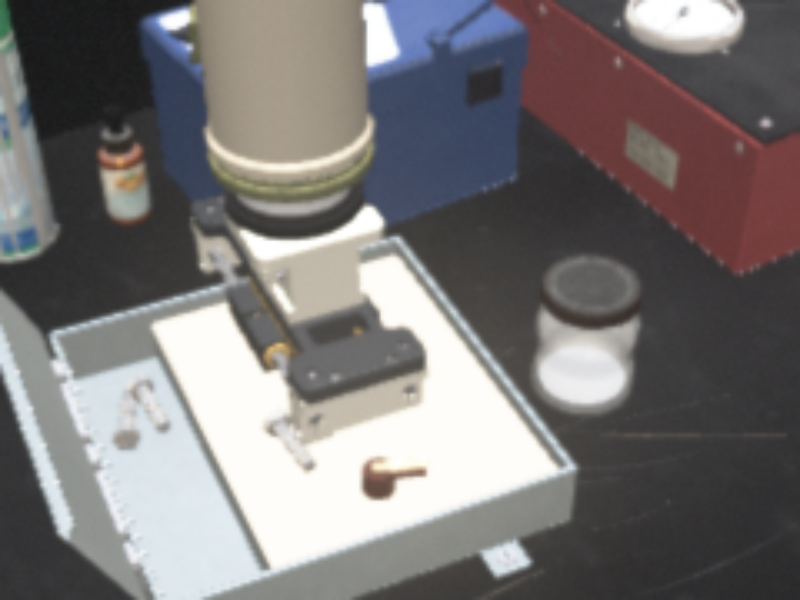

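```bash
python3 -m pendant '[{"delta_pos":[0.008,0.001,-0.001],"spin":0},{"delta_pos":[0.016,0.001,-0.001],"spin":0},{"delta_pos":[0.024,0.001,-0.001],"spin":0},{"delta_pos":[0.032,0.001,-0.001],"spin":0},{"delta_pos":[0.040,0.001,-0.001],"spin":0},{"delta_pos":[0.048,0.001,-0.001],"spin":0},{"delta_pos":[0.056,0.001,-0.001],"spin":0},{"delta_pos":[0.064,0.001,-0.001],"spin":0},{"delta_pos":[0.068,0.001,-0.001],"spin":0},{"delta_pos":[0.068,0.001,-0.001],"spin":0}]' 1
python3 -c "
from h import *
go(0,200,170)
for c in ('scene',):
    a=robot.read_camera(c)['color']; cv2.imwrite(f'pics/{c}10.png',cv2.resize(a[80:260,140:380],(800,600)))"
```

```text
t: 12.5
tool_pos: [0.5511, 0.1476, 0.0402]
orientation: [-2.321, -2.098, 0.012]
force: [-0.0, -0.6, 0.2]
opening: 0.0002
t 12.5 tray mm [-27.2  59.5] z 40.2 toolx heading err deg vs tray y 0.04 F [-0.  -0.6  0.2] open 0.0002 q [0.17 0.22 1.73 0.01 1.21 0.27] tilt -0.99989
delta tool mm [ 140.9   25.5 -129.9]
```

View pics/scene10.png

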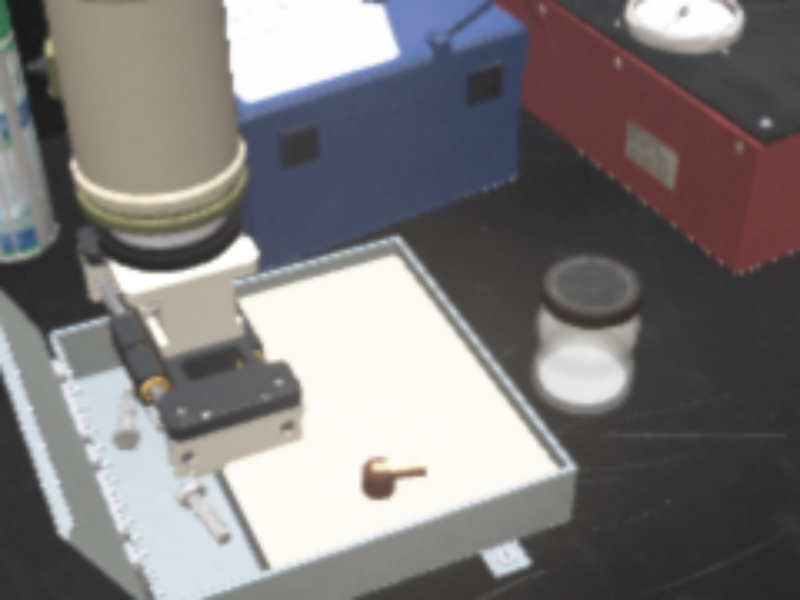

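```bash
python3 -m pendant '[{"delta_pos":[0,0,-0.035],"spin":0},{"delta_pos":[0,0,-0.075],"spin":0},{"delta_pos":[0,0.005,-0.115],"spin":0},{"delta_pos":[0.01,0.015,-0.15],"spin":0},{"delta_pos":[0.04,0.025,-0.16],"spin":0},{"delta_pos":[0.08,0.026,-0.16],"spin":0},{"delta_pos":[0.12,0.026,-0.16],"spin":0},{"delta_pos":[0.145,0.026,-0.16],"spin":0},{"delta_pos":[0.150,0.026,-0.16],"spin":0},{"delta_pos":[0.150,0.026,-0.16],"spin":0}]' 1
python3 -c "
from h import *
go(0,205,90)
for c in ('scene','top'):
    cam=robot.read_camera(c);a=cam['color']; cv2.imwrite(f'pics/{c}11.png',cv2.resize(a[80:290,90:370],(800,600)))
    for m in robot.mark_of(c,'lid_edge')[:1]+robot.mark_of(c,'bolt_1_mid')+robot.mark_of(c,'rotor_mid')[:1]:
        w=world(cam,m['location']); print(c,round(m['score'],2),M@(w[:2]-p[:2])*1000,w[2]*1000)
"
```

```text
t: 13.55
tool_pos: [0.5942, 0.2933, 0.1997]
orientation: [-2.321, -2.099, 0.014]
force: [-0.4, 0.0, -0.3]
opening: 0.0005
t 13.55 tray mm [  0.8 208.8] z 199.7 toolx heading err deg vs tray y 0.09 F [-0.4  0.  -0.3] open 0.0005 q [0.38 0.32 1.31 0.01 1.53 0.48] tilt -0.99989
delta tool mm [ -4.    0.8 109.7]
scene 0.5 [76.76907768 66.69047575] 9.475191113077448
scene 0.6 [-81.72973826 -40.1095895 ] 46.160493471590364
top 0.57 [ -0.21526697 158.55404397] 125.38313831212061
top 0.64 [74.98463441 73.73343171] 12.229267109646116
top 0.52 [-82.66941727 -33.7736802 ] 46.092977415229704
```

View pics/scene11.png

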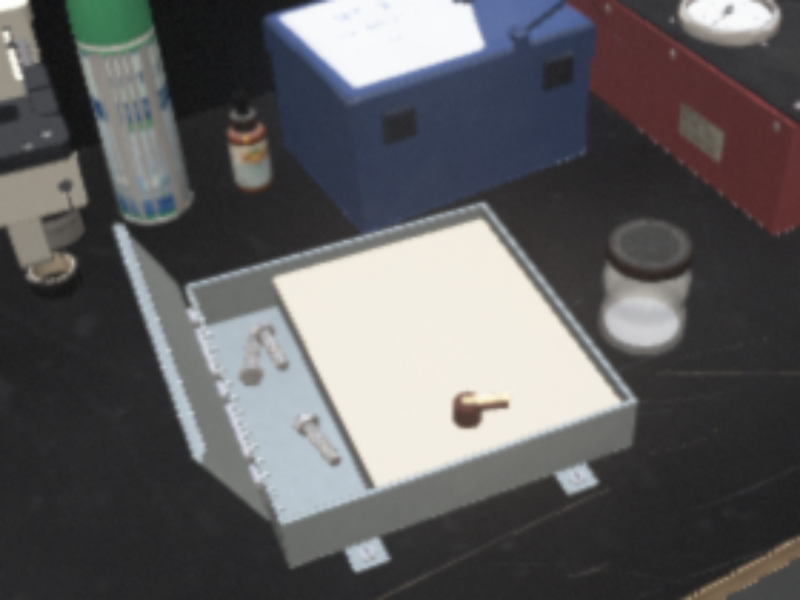

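View pics/top11.png

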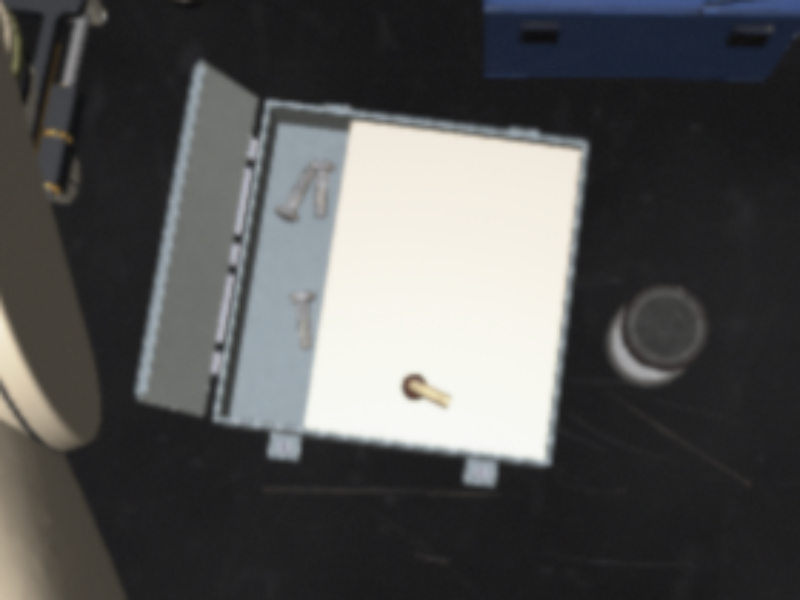

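All three bolts lie flat in the trough, the rotor hasn't moved (tray about (-82,-37)) and the lid is still fully open. I go down outside the lid.

```bash
python3 -m pendant '[{"delta_pos":[0,0,0.015],"spin":0},{"delta_pos":[0,0,0.035],"spin":0},{"delta_pos":[0,0,0.055],"spin":0},{"delta_pos":[0,0,0.075],"spin":0},{"delta_pos":[0,0,0.095],"spin":0},{"delta_pos":[0,0,0.106],"spin":0},{"delta_pos":[0,0,0.108],"spin":0}]' 1
python3 -m pendant '[{"delta_pos":[-0.015,0,0],"spin":0},{"delta_pos":[-0.030,0,0],"spin":0},{"delta_pos":[-0.040,0,0],"spin":0},{"delta_pos":[-0.048,0,0],"spin":0},{"delta_pos":[-0.056,0,0],"spin":0},{"delta_pos":[-0.064,0,0],"spin":0},{"delta_pos":[-0.072,0,0],"spin":0},{"delta_pos":[-0.080,0,0],"spin":0},{"delta_pos":[-0.086,0,0],"spin":0},{"delta_pos":[-0.090,0,0],"spin":0}]' 1
python3 -c "
from h import *
go(0,85,92)
for c in ('scene',):
    a=robot.read_camera(c)['color']; cv2.imwrite(f'pics/{c}12.png',cv2.resize(a[80:290,90:370],(800,600)))"
```

```text
t: 14.65
tool_pos: [0.5915, 0.2921, 0.0895]
orientation: [-2.322, -2.096, 0.018]
force: [0.4, 1.3, 0.2]
opening: 0.0007
t: 15.65
tool_pos: [0.5821, 0.2019, 0.0892]
orientation: [-2.322, -2.095, 0.019]
force: [-0.2, -0.1, 0.1]
opening: 0.0001
t 15.65 tray mm [ -2.  116.6] z 89.2 toolx heading err deg vs tray y -0.05 F [-0.2 -0.1  0.1] open 0.0001 q [0.25 0.28 1.56 0.01 1.32 0.35] tilt -0.99983
delta tool mm [-31.6   1.9  -2.8]
```

View pics/scene12.png

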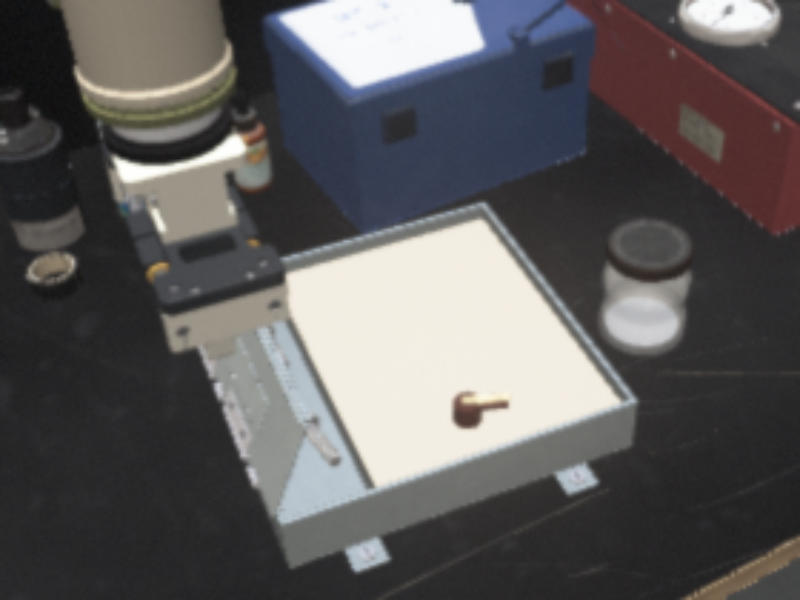

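The lid is past upright and leaning inwards, so I keep pushing until it falls.

```bash
python3 -m pendant '[{"delta_pos":[-0.008,0,0],"spin":0},{"delta_pos":[-0.016,0,0],"spin":0},{"delta_pos":[-0.024,0,0],"spin":0},{"delta_pos":[-0.032,0,0],"spin":0},{"delta_pos":[-0.040,0,0],"spin":0},{"delta_pos":[-0.045,0,0],"spin":0},{"delta_pos":[-0.045,0,0],"spin":0},{"delta_pos":[-0.045,0,0],"spin":0},{"delta_pos":[-0.045,0,0],"spin":0}]' 1
python3 -c "
from h import *
go(0,80,90)
for c in ('scene',):
    a=robot.read_camera(c)['color']; cv2.imwrite(f'pics/{c}13.png',cv2.resize(a[80:290,90:370],(800,600)))"
```

```text
t: 16.6
tool_pos: [0.5776, 0.1569, 0.0893]
orientation: [-2.322, -2.096, 0.019]
force: [-0.1, 0.2, 0.8]
opening: 0.0004
t 16.6 tray mm [-1.9 71.4] z 89.3 toolx heading err deg vs tray y -0.05 F [-0.1  0.2  0.8] open 0.0004 q [0.18 0.24 1.61 0.01 1.31 0.28] tilt -0.99983
delta tool mm [ 8.6  1.9 -0.8]
```

View pics/scene13.png

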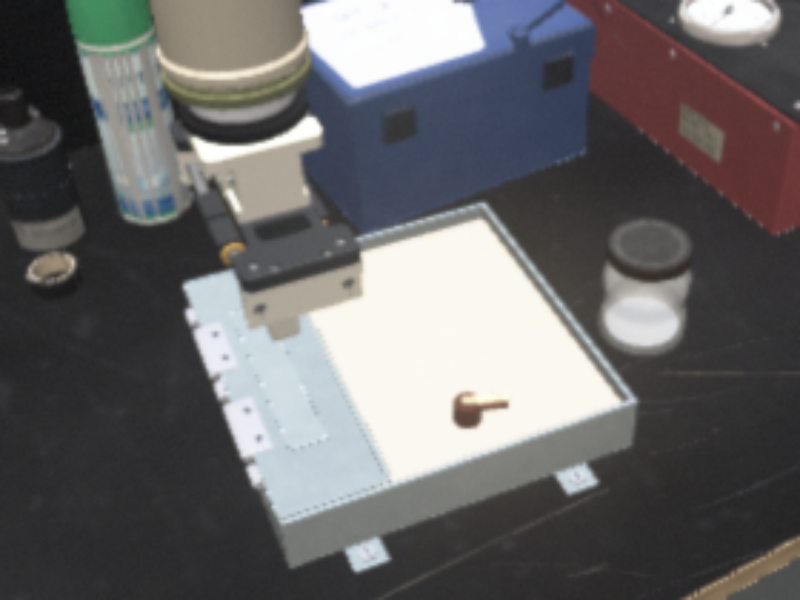

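The lid has fallen shut: its plate lies level over the trough, with the free edge along (330,340)–(385,485). I retreat and check.

```bash
python3 -m pendant '[{"delta_pos":[0,0,-0.03],"spin":0},{"delta_pos":[0,0,-0.07],"spin":0},{"delta_pos":[0.03,0,-0.10],"spin":0},{"delta_pos":[0.07,0,-0.12],"spin":0},{"delta_pos":[0.11,-0.02,-0.12],"spin":0},{"delta_pos":[0.15,-0.04,-0.12],"spin":0},{"delta_pos":[0.19,-0.06,-0.12],"spin":0},{"delta_pos":[0.22,-0.08,-0.12],"spin":0},{"delta_pos":[0.22,-0.08,-0.12],"spin":0}]' 1
python3 -c "
from h import *
where()
for c in ('scene','top'):
    cam=robot.read_camera(c);a=cam['color']; cv2.imwrite(f'pics/{c}14.png',cv2.resize(a[80:290,90:370],(800,600)))
    for l in ('lid_edge','rotor_mid','bolt_1_mid','nut_jar'):
      for m in robot.mark_of(c,l)[:1]:
        w=world(cam,m['location']); print(c,l,round(m['score'],2),(M@(w[:2]-p[:2])*1000).round(1),'z',round(w[2]*1000,1),'w',w.round(4))
    W=lambda x,y,z:np.r_[M.T@np.array([x,y])+p[:2],z]
    for z in (.054,.064): print(c,'lid edge px if z=',z,((proj(cam,[W(.126,.04,z),W(-.126,.04,z)])-[90,80])*[800/280,600/210]).round(0).tolist())
"
```

```text
t: 17.55
tool_pos: [0.5197, 0.3884, 0.2106]
orientation: [-2.315, -2.101, 0.019]
force: [0.6, -0.7, -0.1]
opening: 0.0006
t 17.55 tray mm [-82.9 295.8] z 210.6 toolx heading err deg vs tray y 0.27 F [ 0.6 -0.7 -0.1] open 0.0006 q [0.56 0.28 1.33 0.01 1.54 0.65] tilt -0.99981
scene lid_edge 0.63 [-3.2 41.4] z 54.4 w [0.5732 0.1272 0.0544]
scene rotor_mid 0.58 [-80.2 -38.2] z 46.2 w [0.4885 0.0559 0.0462]
scene nut_jar 0.78 [ -22.9 -210. ] z -7.6 w [ 0.5281 -0.1209 -0.0076]
scene lid edge px if z= 0.054 [[276.0, 254.0], [391.0, 477.0]]
scene lid edge px if z= 0.064 [[275.0, 245.0], [390.0, 467.0]]
top lid_edge 0.81 [-0.8 43.6] z 54.8 w [0.5759 0.1292 0.0548]
top rotor_mid 0.65 [-84.4 -31.3] z 43.5 w [0.4851 0.0631 0.0435]
top nut_jar 0.94 [ -14.  -211.3] z -1.0 w [ 0.5368 -0.1231 -0.001 ]
top lid edge px if z= 0.054 [[361.0, 111.0], [313.0, 430.0]]
top lid edge px if z= 0.064 [[360.0, 107.0], [311.0, 429.0]]
```

View pics/scene14.png

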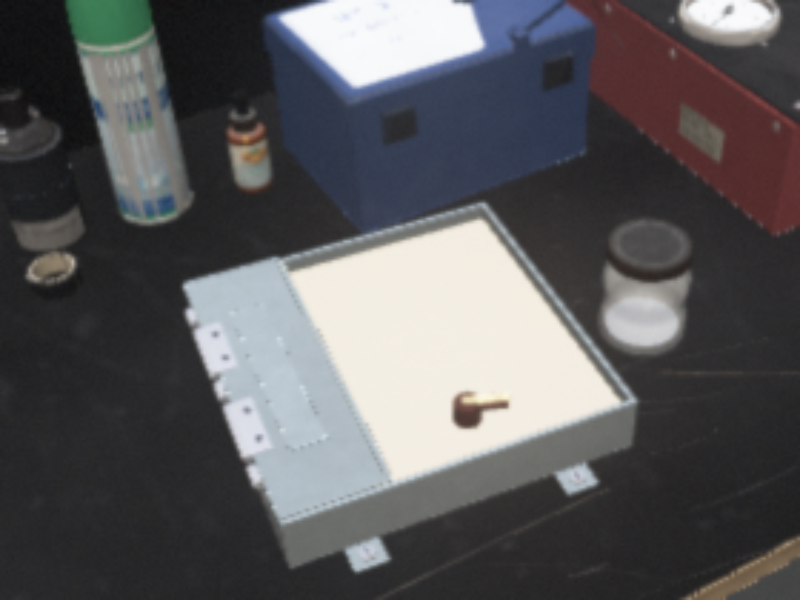

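View pics/top14.png

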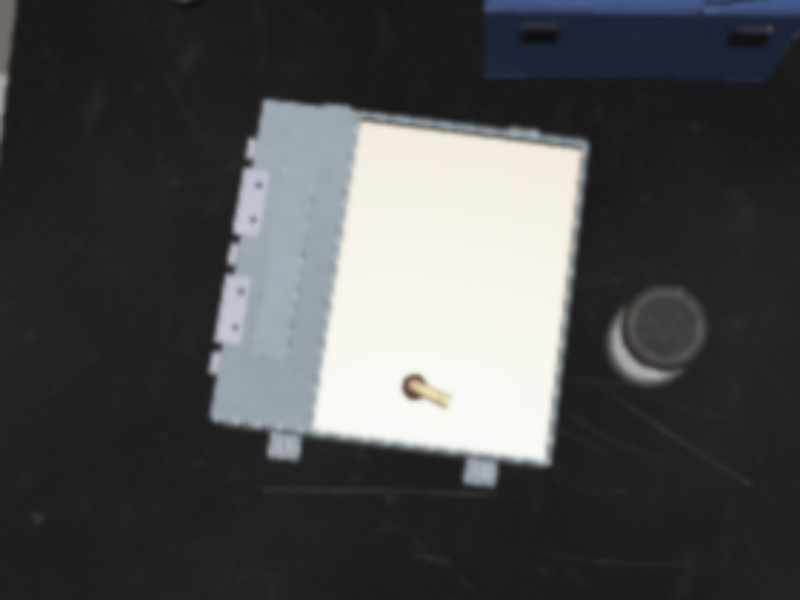

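```bash
python3 -c "
from plant import robot
print(robot.close_job())"
```

```text
the job is handed in; nothing more can be done
None
```

All three bolts are in the trough and the lid is shut over them. I swept each bolt with closed fingers, one +y stroke each, without lifting any. I then pushed the lid from outside until it fell shut, backed the arm well clear and handed in at about 18 s.

- **Bolts:** with the lid still open, both cameras showed all three lying flat in the trough. The marker network reported only one of them (height about 9 to 12 mm); the other two I checked only by eye. They are out of sight now the lid is shut.
- **Lid:** the network put the lid's free edge at tray y of about 41 to 44 mm, 54 to 55 mm high, which fits fully shut (40 mm and 54 mm). My projected lid-edge pixels also fit shut, within a few pixels.
- **Rotor arm and jar:** the rotor arm stands upright at about (-82, -35) mm in the tray frame, where it was at the start. The jar showed no movement in the top view.
- **Disagreements:**
    - The scene camera's tray fit and its jar mark were up to about 10 mm off the top camera's, so I relied on the top view and the fit to both cameras.
    - The networks missed some bolts, so I found those by thresholding the images.

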